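# Find the fullest tin on the ger shelf

## Robot

A 6-joint arm with a two-finger parallel gripper is mounted at the origin on the work surface. World frame = base frame: x ahead of the robot, y to its left, z up, the work surface at z = 0. Lengths are in m, angles in rad, forces in N, time in s.
With the tool pointing down it reaches from about 0.3 to 0.85 m from the base axis. Payload 5.4 kg.
Tool frame: the origin (TCP) lies on the centre line of the jaws, within the pads' length; the fingertips stand 22 mm ahead of it and the grasp point (between the pads) lies 3 mm ahead of it; z points along the fingers, y is the line along which they close (so a half turn about z gives the same grasp; the last joint's range is limited). The gripper opens to 85 mm and grips with 20 to 120 N. Pads are 22 mm wide; open, the fingers measure 114 mm over their backs; the gripper's body (76 mm by 85 mm) begins 54 mm behind the grasp point. The pads swing forward as they close: fully open they stand 13 mm farther back than shut.
Start: joints at [-1.372, 0.158, 1.597, -0, 1.386, -0.21], TCP at [0.229, -0.528, 0.227] pointing down, gripper open.
Joint ranges: [-2.91, 2.91], [-0.94, 2.29], [0.18, 2.7], [-1.29, 4.43], [0.17, 2.64], [-3, 3]. Speed limits (rad/s): [2.57, 2.57, 3.14, 3.14, 3.14, 3.14].

## Interface

Orientations are given as a unit quaternion [w, x, y, z].
In Python, from rig import robot gives the robot as it stands.
- The arm moves only by the tool servo_tool, never from a script. Its argument "rows" is a list of rows, each a list of 3 entries, a list of its own where there are three numbers: the turn, a rotation vector about the tool's x, y, z in degrees, then the shift along the tool's x, y, z in cm, then the opening, from -1 (shut) to 1 (fully open), so that 0 is half open. In form: [[[ax, ay, az], [tx, ty, tz], fingers], ...]. A call has 1 to 8 rows; each row is the pose to reach, as a shift and turn from the pose commanded when the call began, along the tool's axes at that moment; what a row does not reach only later rows make up. A row lasts 1/10 s, in which the tool goes at most 50 mm and 8.59 degrees, less where a joint would pass 70% of its speed; a pose out of reach is approached as far as the arm can. A call with a gripper value outside its range is refused whole. The fingers move at their own pace and stop on an object; "force" is the grip in N (left out, the last holds). Time passes only in rows, so rows that repeat a pose let the fingers close. It gives the time, the measured TCP pose, the force, the opening and the grip force at its end, in the units of the state.
- robot.get_state(): the state, without advancing time (a new reading comes with each control period).
- robot.camera(name): name is "scene" or "top"; returns (picture, depth): 420x560x3 uint8, red, green, blue; 420x560 float32, m along the optical axis (not along the pixel's ray), 0 where there is no reading.
- robot.calibration(name): a dict with "fov_y" (degrees; the focal length in pixels is half the picture's height over the tangent of half this angle, whatever the lens; pixels are square), "cx", "cy" (the principal point, pixels), "world_to_cam" (4x4, takes a point from world to camera coordinates). Camera axes: x right, y down, z forward; pixel columns grow to the right and rows downward; lengths in m; the calibration is good to about 2 mm. A picture is of the moment at which its call begins. calibration takes no time and is no camera call.
- robot.hand_in(): hands the job in; it is judged then, once.
Trained networks look in the newest picture that a camera, given by its name, has taken for a name from the list of things; names that differ only in an ending like _2 or _b are one class to them, and where a whole thing is asked for, a point or a joint stands for the part that bears it (a point fixed in the world has none). Each returns a list of dicts, best first, with "confidence" (0 to 1); they miss things now and then, are a little off and sometimes report something else, mostly with a low value. They report only what shows in the picture. A call takes as long as a camera call. They do not tell look-alikes from the thing itself.
- robot.look_for(camera, name): "at" ([column, row] in pixels, amid what is visible of it).
The state is a dict: "time_s": time; "joint_pos": joint angles; "dq": joint speeds; "tau": joint torques, N m; "position": TCP position; "tool_rot": TCP orientation; "force": force on the tool from outside, world axes, zero at the start; "torque": the same for the moment, N m; "width": finger opening in m; "grasp_force": force on a finger pad.
Only numpy, scipy, OpenCV 4.12 (cv2) and the standard library are available. Lean on these libraries where they do the work, as an engineer would, in place of code of your own. Each camera call takes 0.05 s, during which the arm holds its last target. There are 200 camera calls.

## Task

Pull the tray all the way out from under the orange shelf by its upright peg, and heft the three identical closed tins standing in it to find which is the heaviest. Stand the two lighter tins upright on top of the shelf board, and finish holding the heaviest one in the gripper, upright and still, lifted clear with its underside at least 10 cm above the top of the shelf board; do not let go of it. Keep the tins upright and do not drop them, leave the little salt pot in the tray, and do not disturb the other things.

Things in the scene. Friction and masses are not known exactly. Their poses are not given: they have to be found in the camera images.
- shelf: Fixed low orange pine shelf, open at front and back. Origin: on the table under the board's centre; x front to back, y left, z up. Board x -100 to 80, y -230 to 230 mm, underside 110, top 126 mm above the table; a 22 mm high rim along its back edge. Two bowls and a matchbox stand on its back half; the front strip (x -100 to -20 mm) is empty: room for the lighter tins.
- tray (a joint): How far the tray is out, m: 0 in, 0.145 fully out (a stop, tins then clear of the board). It slides along the shelf's -x, to the robot, with about 1.5 N friction and light damping, and stays where left. Open tray, 105 mm deep, 420 mm wide; floor 12 mm above the table, front rim top 28 mm, other rims 22 mm.
- tray_handle (a point): Centre of the top of the tray's handle: an upright wooden peg 20 mm in diameter at the middle of the tray's front, top 100 mm above the table, bare for the upper 80 mm. With the tray in, it stands 42 mm in front of the board's front edge. Moves with the tray.
- tin_a: Closed round aluminium tin, one of three alike: body 62 mm diameter, 70 mm tall, twist cap 50 mm diameter, 14 mm tall. Origin: centre of its underside. Starts in the tray under the board, at any of four places about 100 mm apart (gaps about 35 mm); names tell nothing of weight. Tins weigh 0.1 to 0.6 kg, the heaviest at least 0.12 kg more than the next; contents may shift a little.
- tin_b: Closed round aluminium tin, one of three alike: body 62 mm diameter, 70 mm tall, twist cap 50 mm diameter, 14 mm tall. Origin: centre of its underside. Starts in the tray under the board, at any of four places about 100 mm apart (gaps about 35 mm); names tell nothing of weight. Tins weigh 0.1 to 0.6 kg, the heaviest at least 0.12 kg more than the next; contents may shift a little.
- tin_c: Closed round aluminium tin, one of three alike: body 62 mm diameter, 70 mm tall, twist cap 50 mm diameter, 14 mm tall. Origin: centre of its underside. Starts in the tray under the board, at any of four places about 100 mm apart (gaps about 35 mm); names tell nothing of weight. Tins weigh 0.1 to 0.6 kg, the heaviest at least 0.12 kg more than the next; contents may shift a little.
- salt_pot: Squat terracotta pot with a wooden cap, 58 mm diameter, 44 mm tall, standing in the tray in one of the four places among the tins. Origin: centre of its underside. It rides along with the tray and stays in it.
- bowl_1: Blue ceramic bowl, 80 mm rim, 45 mm tall, on the back right of the shelf board. Origin: centre of its underside. Leave alone.
- bowl_2: Blue ceramic bowl like the other, on the back left of the shelf board. Leave alone.
- matchbox: Cardboard matchbox 36 x 54 x 16 mm on the back middle of the shelf board. Origin: centre of its underside. Leave alone.
- kettle: Aluminium kettle, 168 mm diameter, 175 mm tall over its bail handle, on the table at the left. Origin: centre of its underside. Leave alone.
- ladle: Steel ladle about 340 mm long lying on the table at the right. Origin: on the table under the middle of its handle. Leave alone.
- mug: White mug, 74 mm rim, 80 mm tall, on the table at the front right. Origin: centre of its underside. Leave alone.
There are look-alikes about, which are no part of the job. Of the things like the salt_pot, leave any that is purple or turquoise; of the rest the larger one is meant.

How it is judged:
By the outcome, as a careful person would: the job done as asked, in the order asked, and still so for the second after the job is handed in, while the arm keeps its last pose, push and grip.
It also fails if it takes over 72 s, if anything falls off the work surface, if the arm or the gripper's body presses on something with over 40 N, if the wrist force passes 120 N, or if a joint passes its speed limit or range.

## Working session

There is one attempt and no reset: what is moved stays moved. The work goes in short steps, Python scripts to look and compute and a tool call to move; the robot and the scene stay as the last step left them, time stands still between calls to the robot, and variables do not carry over. Pictures are saved under pics/ and viewed, at most 10 in all, crops included, and the job is handed in when it is done.

Besides the shell and the picture viewer there is one more tool, called as name(argument=value, ...) on one line, values as JSON. servo_tool: Moves the arm, as the interface text tells. Its arguments: {"type":"object","properties":{"rows":{"type":"array","items":{"type":"array"}},"force":{"type":"number"}},"required":["rows"]}

```bash
mkdir -p pics; ls; cat > h.py <<'E'
import numpy as np, cv2
from rig import robot
def shot(n,f=None):
    p,d=robot.camera(n)
    if f: cv2.imwrite('pics/'+f,p[:,:,::-1])
    return p,d
def toworld(n,u,v,z):
    c=robot.calibration(n); f=210/np.tan(np.radians(c['fov_y'])/2)
    return np.linalg.inv(c['world_to_cam'])@np.array([(u-c['cx'])/f*z,(v-c['cy'])/f*z,z,1]) 
def cloud(n,d):
    c=robot.calibration(n); f=210/np.tan(np.radians(c['fov_y'])/2)
    v,u=np.mgrid[0:d.shape[0],0:d.shape[1]]
    P=np.stack([(u-c['cx'])/f*d,(v-c['cy'])/f*d,d,np.ones_like(d)],-1)
    W=P@np.linalg.inv(c['world_to_cam']).T
    W[d==0]=np.nan
    return W[...,:3]
E
python3 - <<'E'
from h import *
for n in ('scene','top'):
    p,d=shot(n,n+'0.png'); np.save(n+'0.npy',d)
    print(n,robot.calibration(n))
s=robot.get_state();print(s)
E
```

```text
pics
scene {'fov_y': 48.76689648248604, 'cx': 277.950246191882, 'cy': 204.9905751313018, 'world_to_cam': array([[ 0.88588696, -0.46372997,  0.01260213, -0.50349734],
       [-0.3277901 , -0.64495484, -0.69035274,  0.2776195 ],
       [ 0.32826506,  0.60744364, -0.72336317,  1.17466289],
       [ 0.        ,  0.        ,  0.        ,  1.        ]])}
top {'fov_y': 47.67720813963772, 'cx': 282.9566263437942, 'cy': 212.16789378805058, 'world_to_cam': array([[-2.77126226e-02, -9.99615765e-01,  5.76515507e-04,
        -4.46341263e-03],
       [-9.85796765e-01,  2.72339379e-02, -1.65719796e-01,
         5.92154462e-01],
       [ 1.65640419e-01, -5.16085728e-03, -9.86172712e-01,
         1.43004977e+00],
       [ 0.00000000e+00,  0.00000000e+00,  0.00000000e+00,
         1.00000000e+00]])}
{'time_s': 0.1, 'joint_pos': array([-1.37210067e+00,  1.58999427e-01,  1.59815566e+00,  3.02207813e-06,
        1.38615286e+00, -2.10085966e-01]), 'dq': array([-3.49687290e-04,  1.60485392e-04, -1.81915478e-03, -1.73747103e-03,
       -2.62655656e-03,  4.03776038e-05]), 'tau': array([-6.64376385e-04, -3.96991575e+01, -3.32338321e+01, -2.12765567e-04,
        4.20310185e-03, -5.21073105e-06]), 'position': array([ 0.2284344 , -0.52707112,  0.2257831 ]), 'tool_rot': array([-8.57620203e-04,  9.79184510e-01,  2.02970344e-01,  6.36947040e-06]), 'force': array([-0.0975587 , -0.06327033, -0.18864274]), 'torque': array([-0.01495049,  0.02666152,  0.02057966]), 'grasp_force': 0.0, 'width': 0.0853017138616016}
```

View pics/scene0.png

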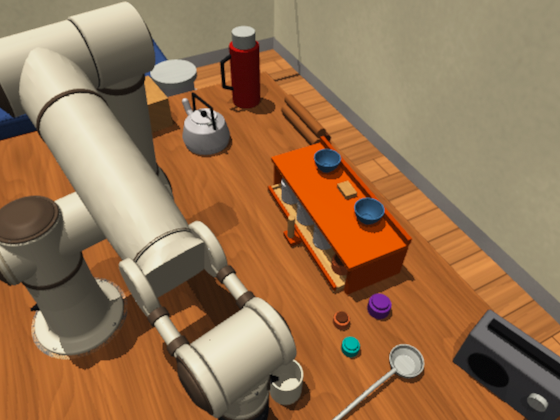

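View pics/top0.png

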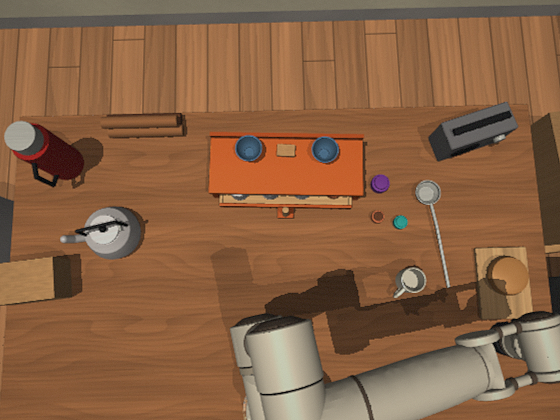

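The shelf spans about cols 209–364, rows 136–195 in the top view. The peg is near (286,211), the tray strip lies along its front, and the mug, ladle and decoy pots are at the right. Next I'll measure the shelf and the peg.

```bash
python3 - <<'E'
from h import *
d=np.load('top0.npy');W=cloud('top',d);p=cv2.imread('pics/top0.png')
h=cv2.cvtColor(p,cv2.COLOR_BGR2HSV)
m=(np.abs(W[...,2]-.126)<.012)&(h[...,0]<12)&(h[...,1]>200)
u0=np.zeros_like(m);u0[120:205,195:380]=1;m&=u0
X=W[m];print(len(X),np.median(X[:,2]))
r=cv2.minAreaRect((X[:,:2]*1000).astype(np.float32));print(r,cv2.boxPoints(r))
for v in range(202,222): print(v,[tuple(np.round(W[v,u]*1000).astype(int)) for u in (282,286,290)])
for n in('tray_handle','tin_a','salt_pot'):
  for c in('top','scene'):
    robot.camera(c)
    for o in robot.look_for(c,n): print(n,c,o)
E
```

```text
918 0.12598815321299361
((718.8382568359375, -33.34698486328125), (455.6526184082031, 172.28628540039062), 87.44664001464844) [[ 622.63104 -257.10944]
 [ 794.7463  -264.78476]
 [ 815.0455   190.41547]
 [ 642.93024  198.09079]]
202 [(np.int64(632), np.int64(-19), np.int64(10)), (np.int64(631), np.int64(-32), np.int64(10)), (np.int64(630), np.int64(-44), np.int64(14))]
203 [(np.int64(627), np.int64(-19), np.int64(15)), (np.int64(628), np.int64(-32), np.int64(9)), (np.int64(627), np.int64(-44), np.int64(14))]
204 [(np.int64(621), np.int64(-19), np.int64(31)), (np.int64(621), np.int64(-31), np.int64(29)), (np.int64(621), np.int64(-44), np.int64(29))]
205 [(np.int64(618), np.int64(-19), np.int64(30)), (np.int64(619), np.int64(-31), np.int64(25)), (np.int64(617), np.int64(-44), np.int64(32))]
206 [(np.int64(615), np.int64(-18), np.int64(29)), (np.int64(615), np.int64(-31), np.int64(28)), (np.int64(615), np.int64(-44), np.int64(25))]
207 [(np.int64(614), np.int64(-18), np.int64(20)), (np.int64(599), np.int64(-30), np.int64(96)), (np.int64(612), np.int64(-44), np.int64(24))]
208 [(np.int64(5
[... 2406 characters left out ...]
5], 'confidence': 0.83}
tin_a scene {'at': [315.9, 241.0], 'confidence': 0.66}
tin_a scene {'at': [289.3, 194.6], 'confidence': 0.6}
tin_a scene {'at': [201.7, 133.4], 'confidence': 0.38}
salt_pot top {'at': [378.8, 182.3], 'confidence': 0.81}
salt_pot top {'at': [399.5, 225.5], 'confidence': 0.69}
salt_pot top {'at': [376.8, 217.0], 'confidence': 0.49}
salt_pot top {'at': [322.6, 149.3], 'confidence': 0.4}
salt_pot scene {'at': [379.8, 304.5], 'confidence': 0.79}
salt_pot scene {'at': [316.8, 239.6], 'confidence': 0.65}
salt_pot scene {'at': [345.9, 347.7], 'confidence': 0.55}
salt_pot scene {'at': [341.0, 317.8], 'confidence': 0.54}
salt_pot scene {'at': [338.7, 267.4], 'confidence': 0.51}
```

servo_tool(rows=[[[0,0,2],[2,-1.2,0],1],[[0,0,6],[6,-3.5,0],1],[[0,0,10],[10,-6,0],1],[[0,0,14],[14,-8.3,0],1],[[0,0,18],[18,-10.7,0],1],[[0,0,22],[22,-13,0],1],[[0,0,25],[25.5,-15.1,0],1],[[0,0,26],[26.5,-15.7,0],1]], force=40)

```text
time_s: 1.5
position: [0.411, -0.2751, 0.2269]
tool_rot: [-0.0, 1.0, -0.021, 0.0]
force: [-0.8, -0.8, 0.1]
width: 0.0851
grasp_force: 0.0
```

servo_tool(rows=[[[0,0,0],[1.7,-2.2,0],1],[[0,0,0],[4.5,-6,0.5],1],[[0,0,0],[7.5,-10.5,1.5],1],[[0,0,0],[10.5,-15,2.5],1],[[0,0,0],[13.5,-19.5,3.5],1],[[0,0,0],[16,-23.5,4.2],1],[[0,0,0],[17,-25.4,4.7],1],[[0,0,0],[17,-25.6,4.7],1]])

```text
time_s: 2.3
position: [0.5913, -0.0263, 0.1783]
tool_rot: [-0.001, 1.0, -0.02, -0.001]
force: [-1.2, -0.4, -1.5]
width: 0.0853
grasp_force: 0.0
```

```bash
cat >> h.py <<'E'
O=np.array([.7328,-.0339]);EX=np.array([.999,-.0446]);EY=np.array([.0446,.999])
def sh(P):  # world -> shelf mm
    P=np.asarray(P);q=P[...,:2]-O
    return np.stack([q@EX,q@EY,P[...,2]],-1)*1000
E
python3 - <<'E'
from h import *
s=robot.get_state();print(s['position'],sh(s['position']),s['dq'].round(3),s['force'],s['joint_pos'].round(2),s['tool_rot'])
E
```

```text
[ 0.59134437 -0.02630832  0.17830348] [-141.65275829    1.27516352  178.30347659] [-0.032 -0.041  0.028 -0.04   0.014 -0.007] [-1.16342296 -0.40691671 -1.54507404] [-0.25  0.24  1.6   0.    1.3   1.36] [-7.58622390e-04  9.99796428e-01 -2.01485971e-02 -7.49381152e-04]
```

servo_tool(rows=[[[0,0,0],[0,0.1,2],1],[[0,0,0],[0,0.1,5],1],[[0,0,0],[0,0.1,8],1],[[0,0,0],[0,0.1,9],1],[[0,0,0],[0,0.1,9],0],[[0,0,0],[0,0.1,9],-1],[[0,0,0],[0,0.1,9],-1],[[0,0,0],[0,0.1,9],-1]])

```text
time_s: 3.1
position: [0.5918, -0.0315, 0.0915]
tool_rot: [0.0, 1.0, -0.023, 0.001]
force: [-0.1, -0.2, -0.1]
width: 0.0282
grasp_force: 0.6
```

servo_tool(rows=[[[0,0,0],[0,0,0],-1],[[0,0,0],[0,0,0],-1],[[0,0,0],[-0.5,0,0],-1],[[0,0,0],[-1.5,0,0],-1],[[0,0,0],[-3,0,0],-1],[[0,0,0],[-4.5,0,0],-1],[[0,0,0],[-6,0,0],-1],[[0,0,0],[-7.5,0,0],-1]])

```text
time_s: 3.9
position: [0.5173, -0.0243, 0.0919]
tool_rot: [-0.003, 1.0, -0.023, 0.003]
force: [2.7, 14.7, 7.7]
width: 0.0164
grasp_force: 39.8
```

servo_tool(rows=[[[0,0,0],[-1.5,0,0],-1],[[0,0,0],[-3,0,0],-1],[[0,0,0],[-4.5,0,0],-1],[[0,0,0],[-5.7,0,0],-1],[[0,0,0],[-6.5,0,0],-1],[[0,0,0],[-7,0,0],-1],[[0,0,0],[-7.2,0,0],-1],[[0,0,0],[-7.2,0,0],-1]])

```text
time_s: 4.7
position: [0.4475, -0.0214, 0.092]
tool_rot: [-0.003, 1.0, -0.023, 0.005]
force: [9.6, 15.5, 0.5]
width: 0.0164
grasp_force: 39.4
```

servo_tool(rows=[[[0,0,0],[-0.2,0,0],-1],[[0,0,0],[-0.4,0,0],-1],[[0,0,0],[-0.4,0,0],-1],[[0,0,0],[-0.2,0,0],-0.4],[[0,0,0],[0,0,0],0],[[0,0,0],[0,0,0],0.5],[[0,0,0],[0,0,0],1],[[0,0,0],[0,0,0],1]])

```text
time_s: 5.5
position: [0.4436, -0.0247, 0.0897]
tool_rot: [0.0, 1.0, -0.023, -0.0]
force: [-0.6, -0.3, 0.4]
width: 0.0816
grasp_force: 0.0
```

servo_tool(rows=[[[0,0,0],[0,0,-1],1],[[0,0,0],[0,0,-4],1],[[0,0,0],[0,0,-8],1],[[0,0,0],[0,0,-12],1],[[0,0,0],[-3,0,-15],1],[[0,0,0],[-7,0,-17],1],[[0,0,0],[-10,0,-18],1],[[0,0,0],[-10,0,-18],1]])

```text
time_s: 6.3
position: [0.3429, -0.0202, 0.2726]
tool_rot: [0.001, 1.0, -0.023, 0.003]
force: [0.9, -0.2, 0.4]
width: 0.0858
grasp_force: 0.0
```

```bash
python3 - <<'E'
from h import *
s=robot.get_state();print(s['position'],sh(s['position']),s['force'],s['tool_rot'])
for c in('top','scene'):
    p,d=shot(c,c+'1.png');np.save(c+'1.npy',d)
    for n in ('tin_a','salt_pot'):
        for o in robot.look_for(c,n): print(n,c,o)
a=cv2.imread('pics/top1.png')[120:330,150:430];b=cv2.imread('pics/scene1.png')[100:340,200:480]
f=lambda i:cv2.resize(i,(560,int(i.shape[0]*2)))
cv2.imwrite('pics/c1.png',f(a));
E
```

```text
[ 0.34293141 -0.02021282  0.27256392] [-390.08917438   -3.71465117  272.56392028] [ 0.89820229 -0.15601823  0.41163929] [ 0.00137602  0.99973247 -0.02291523  0.00282663]
tin_a top {'at': [300.6, 232.5], 'confidence': 0.8}
tin_a top {'at': [268.0, 233.1], 'confidence': 0.76}
tin_a top {'at': [233.1, 234.4], 'confidence': 0.6}
tin_a top {'at': [330.5, 232.8], 'confidence': 0.51}
salt_pot top {'at': [332.7, 232.8], 'confidence': 0.85}
salt_pot top {'at': [397.1, 225.4], 'confidence': 0.73}
salt_pot top {'at': [378.2, 183.1], 'confidence': 0.53}
salt_pot top {'at': [381.1, 217.6], 'confidence': 0.48}
salt_pot top {'at': [284.9, 149.7], 'confidence': 0.38}
tin_a scene {'at': [247.9, 202.4], 'confidence': 0.87}
tin_a scene {'at': [277.5, 248.3], 'confidence': 0.81}
tin_a scene {'at': [258.2, 220.8], 'confidence': 0.68}
tin_a scene {'at': [371.6, 209.0], 'confidence': 0.2}
salt_pot scene {'at': [348.2, 345.7], 'confidence': 0.85}
salt_pot scene {'at': [292.5, 284.5], 'confidence': 0.82}
salt_pot scene {'at': [379.4, 305.1], 'confidence': 0.56}
salt_pot scene {'at': [340.0, 321.3], 'confidence': 0.55}
```

View pics/c1.png

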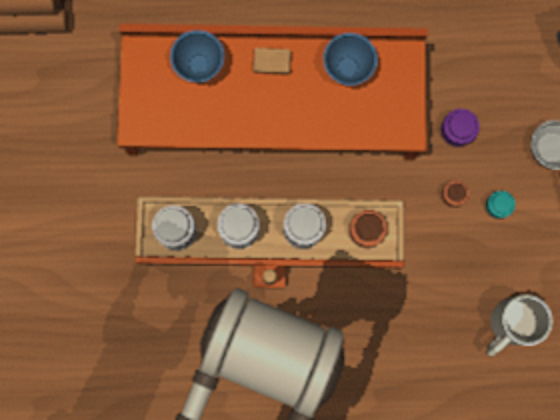

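The tray is fully out. Tins show at top-view pixels of about (237,233), (269,232) and (302,232), with the salt pot at (334,234). Next I'll get the cap centres from depth.

```bash
python3 - <<'E'
from h import *
d=np.load('top1.npy');S=sh(cloud('top',d))
d2=np.load('scene1.npy');S2=sh(cloud('scene',d2))
for nm,S in(('top',S),('scene',S2)):
  for lo,hi,k in((86,104,'cap'),(74,86,'sh'),(48,64,'pot')):
    m=(S[...,2]>lo)&(S[...,2]<hi)&(S[...,0]>-265)&(S[...,0]<-105)&(np.abs(S[...,1])<230)
    n,l,st,c=cv2.connectedComponentsWithStats(m.astype(np.uint8))
    for i in range(1,n):
        if st[i,4]>25:
            X=S[l==i];e=np.percentile(X,[3,97],0)
            print(nm,k,st[i,4],np.median(X,0).round(1),e.mean(0).round(1),(e[1]-e[0]).round())
E
```

```text
top cap 226 [-212.2  148.7   95.5] [-213.   148.8   94.5] [45. 42. 14.]
top cap 225 [-207.9   50.5   95.7] [-207.8   50.4   95.2] [43. 42. 12.]
top cap 218 [-206.2  -49.8   95.4] [-205.9  -49.8   95.1] [43. 45. 12.]
top sh 106 [-219.9  143.8   81.1] [-213.1  148.9   80. ] [59. 57. 10.]
top sh 104 [-218.8   45.7   81.8] [-210.8   49.5   80.9] [55. 58.  9.]
top sh 116 [-214.1  -49.1   81.6] [-206.5  -50.4   80.9] [60. 57. 10.]
top pot 166 [-205.7 -151.2   55.7] [-206.2 -150.    55. ] [40. 40. 13.]
scene cap 191 [-211.7  143.4   94.9] [-211.9  145.1   93. ] [44. 43. 11.]
scene cap 216 [-207.5   45.2   95. ] [-207.9   48.1   92.7] [44. 44. 11.]
scene cap 239 [-206.2  -54.6   94.7] [-205.5  -53.1   93.1] [43. 45. 11.]
scene sh 112 [-219.7  126.6   80.3] [-212.   140.9   79.7] [57. 49. 10.]
scene sh 126 [-217.4   28.9   80.8] [-207.8   41.5   79.7] [59. 46. 11.]
scene sh 134 [-214.6  -70.6   80.6] [-204.9  -57.4   80.1] [58. 49. 10.]
scene pot 75 [-222.6  122.3   56. ] [-215.   130.3   55.9] [51. 27. 14.]
scene pot 75 [-220.6   24.7   56. ] [-210.8   33.3   56.3] [53. 29. 14.]
scene pot 79 [-216.8  -76.8   55.6] [-209.7  -67.2   55.8] [50. 30. 15.]
scene pot 207 [-205.2 -154.2   54.3] [-204.7 -153.6   53.3] [39. 39.  9.]
```

servo_tool(rows=[[[0,0,0],[1.5,-1.3,0.5],1],[[0,0,0],[4.5,-3.9,2.5],1],[[0,0,0],[8,-6.9,5],1],[[0,0,0],[11.5,-9.9,7.5],1],[[0,0,0],[15,-12.9,9.5],1],[[0,0,0],[17.3,-14.8,10.8],1],[[0,0,0],[17.8,-15.2,11],1],[[0,0,0],[17.8,-15.2,11],1]])

```text
time_s: 7.4
position: [0.5282, 0.1244, 0.1578]
tool_rot: [0.0, 1.0, -0.022, -0.002]
force: [0.6, -0.1, -0.1]
width: 0.0858
grasp_force: 0.0
```

```bash
cat > st.py <<'E'
from h import *
s=robot.get_state();print(s['time_s'],s['position'],sh(s['position']).round(1),s['force'].round(2),s['torque'].round(3),s['tau'].round(2),s['tool_rot'].round(4),s['width'])
E
python3 st.py
```

```text
7.4 [0.5282014  0.12439653 0.1578202 ] [-211.5  149.   157.8] [ 0.63 -0.08 -0.09] [-0.007 -0.03  -0.001] [  0.69 -35.35 -31.59   0.09  -0.13   0.07] [ 2.000e-04  9.998e-01 -2.170e-02 -1.900e-03] 0.08582539944080486
```

servo_tool(rows=[[[0,0,0],[0,0,2],1],[[0,0,0],[0,0,5],1],[[0,0,0],[0,0,8],1],[[0,0,0],[0,0,9.7],1],[[0,0,0],[0,0,10],1],[[0,0,0],[0,0,10],0.5],[[0,0,0],[0,0,10],-1],[[0,0,0],[0,0,10],-1]], force=40)

```text
time_s: 8.2
position: [0.5301, 0.1231, 0.062]
tool_rot: [0.001, 1.0, -0.022, 0.002]
force: [-1.5, -3.1, 5.4]
width: 0.0606
grasp_force: 44.4
```

servo_tool(rows=[[[0,0,0],[0,0,0],-1],[[0,0,0],[0,0,0],-1],[[0,0,0],[0,0,-0.5],-1],[[0,0,0],[0,0,-1.5],-1],[[0,0,0],[0,0,-2.5],-1],[[0,0,0],[0,0,-3],-1],[[0,0,0],[0,0,-3],-1],[[0,0,0],[0,0,-3],-1]])

```text
time_s: 9.0
position: [0.5284, 0.1239, 0.0897]
tool_rot: [-0.0, 1.0, -0.022, -0.0]
force: [0.1, 0.8, -4.2]
width: 0.0605
grasp_force: 44.4
```

servo_tool(rows=[[[0,0,0],[0,0,0],-1],[[0,0,0],[0,0,0],-1],[[0,0,0],[0,0,0],-1]])

```text
time_s: 9.3
position: [0.5282, 0.1238, 0.0893]
tool_rot: [-0.0, 1.0, -0.023, -0.0]
force: [-0.2, 0.2, -4.3]
width: 0.0603
grasp_force: 44.4
```

```bash
python3 st.py
```

```text
9.3 [0.52823377 0.12381279 0.08932519] [-211.4  148.4   89.3] [-0.15  0.18 -4.33] [0.034 0.018 0.063] [ 1.000e-02 -4.062e+01 -3.112e+01  0.000e+00  1.000e-02  0.000e+00] [-0.000e+00  9.997e-01 -2.250e-02 -4.000e-04] 0.06026748534457349
```

servo_tool(rows=[[[0,0,0],[0,0,0],-1],[[0,0,0],[0,0,0],-1]])

```text
time_s: 9.5
position: [0.5285, 0.1238, 0.0896]
tool_rot: [-0.0, 1.0, -0.023, -0.0]
force: [0.6, -0.4, -3.7]
width: 0.0601
grasp_force: 44.4
```

```bash
python3 st.py
```

```text
9.5 [0.52845593 0.12381941 0.08960945] [-211.2  148.4   89.6] [ 0.59 -0.4  -3.71] [-0.032 -0.037 -0.026] [  0.   -40.58 -31.12  -0.     0.     0.  ] [-0.000e+00  9.997e-01 -2.250e-02 -1.000e-04] 0.06011873678634886
```

servo_tool(rows=[[[0,0,0],[0,0,1],-1],[[0,0,0],[0,0,2],-1],[[0,0,0],[0,0,2.6],-1],[[0,0,0],[0,0,2.9],-1],[[0,0,0],[0,0,3],-1],[[0,0,0],[0,0,3],-1],[[0,0,0],[0,0,3],0.5],[[0,0,0],[0,0,3],1]])

```text
time_s: 10.3
position: [0.5287, 0.1239, 0.0597]
tool_rot: [-0.0, 1.0, -0.023, 0.0]
force: [-0.0, 0.3, 0.1]
width: 0.0765
grasp_force: 0.0
```

servo_tool(rows=[[[0,0,0],[0,0,0],1],[[0,0,0],[0,0,0],1],[[0,0,0],[0,0,-1],1],[[0,0,0],[0,0,-3],1],[[0,0,0],[0,0,-6],1],[[0,0,0],[0,0,-9],1],[[0,0,0],[0,0,-10],1],[[0,0,0],[0,0,-10],1]])

```text
time_s: 11.1
position: [0.5298, 0.1239, 0.1617]
tool_rot: [-0.0, 1.0, -0.022, 0.002]
force: [0.4, -0.0, -0.6]
width: 0.0851
grasp_force: 0.0
```

servo_tool(rows=[[[0,0,0],[0,1.5,0],1],[[0,0,0],[0.1,4.5,0],1],[[0,0,0],[0.2,7.5,0],1],[[0,0,0],[0.3,9.3,0],1],[[0,0,0],[0.3,9.8,0],1],[[0,0,0],[0.3,9.8,0],1],[[0,0,0],[0.3,9.8,0],1]])

```text
time_s: 11.8
position: [0.5265, 0.0263, 0.1589]
tool_rot: [-0.0, 1.0, -0.022, -0.001]
force: [0.0, 0.6, 0.5]
width: 0.085
grasp_force: 0.0
```

```bash
python3 st.py
```

```text
11.8 [0.52650968 0.02627403 0.15885085] [-208.8   50.9  158.9] [0.01 0.59 0.51] [ 0.035 -0.022  0.011] [-6.300e-01 -3.535e+01 -3.139e+01 -4.000e-02 -0.000e+00 -1.000e-02] [-3.000e-04  9.997e-01 -2.240e-02 -8.000e-04] 0.08501815042869701
```

servo_tool(rows=[[[0,0,0],[0,0,2],1],[[0,0,0],[0,0.1,5],1],[[0,0,0],[0,0.1,8],1],[[0,0,0],[0,0.1,9.7],1],[[0,0,0],[0,0.1,10],1],[[0,0,0],[0,0.1,10],0.5],[[0,0,0],[0,0.1,10],-1],[[0,0,0],[0,0.1,10],-1]], force=40)

```text
time_s: 12.6
position: [0.5284, 0.0248, 0.0614]
tool_rot: [0.0, 1.0, -0.022, 0.001]
force: [-0.8, -0.4, 3.6]
width: 0.0597
grasp_force: 43.8
```

servo_tool(rows=[[[0,0,0],[0,0,0],-1],[[0,0,0],[0,0,0],-1],[[0,0,0],[0,0,-0.5],-1],[[0,0,0],[0,0,-1.5],-1],[[0,0,0],[0,0,-2.5],-1],[[0,0,0],[0,0,-3],-1],[[0,0,0],[0,0,-3],-1],[[0,0,0],[0,0,-3],-1]])

```text
time_s: 13.4
position: [0.527, 0.0248, 0.0897]
tool_rot: [0.0, 1.0, -0.022, -0.0]
force: [0.0, 0.4, -2.3]
width: 0.0596
grasp_force: 43.6
```

servo_tool(rows=[[[0,0,0],[0,0,0],-1],[[0,0,0],[0,0,0],-1],[[0,0,0],[0,0,0],-1]])

```text
time_s: 13.7
position: [0.5268, 0.0248, 0.0893]
tool_rot: [-0.0, 1.0, -0.022, -0.0]
force: [0.0, -0.1, -1.6]
width: 0.0596
grasp_force: 43.6
```

servo_tool(rows=[[[0,0,0],[0,0,0],-1],[[0,0,0],[0,0,0],-1]])

```text
time_s: 13.9
position: [0.527, 0.0248, 0.0896]
tool_rot: [-0.0, 1.0, -0.022, -0.0]
force: [0.2, -0.2, -2.5]
width: 0.0596
grasp_force: 43.6
```

```bash
python3 st.py
```

```text
13.9 [0.52698871 0.0248112  0.08959414] [-208.2   49.5   89.6] [ 0.24 -0.18 -2.47] [-0.001  0.017  0.037] [-0.000e+00 -3.761e+01 -2.985e+01  0.000e+00 -1.000e-02  0.000e+00] [-0.000e+00  9.997e-01 -2.250e-02 -1.000e-04] 0.05963259468050212
```

servo_tool(rows=[[[0,0,0],[0,0,1],-1],[[0,0,0],[0,0,2],-1],[[0,0,0],[0,0,2.6],-1],[[0,0,0],[0,0,2.9],-1],[[0,0,0],[0,0,3],-1],[[0,0,0],[0,0,3],-1],[[0,0,0],[0,0,3],0.5],[[0,0,0],[0,0,3],1]])

```text
time_s: 14.7
position: [0.527, 0.0248, 0.0594]
tool_rot: [-0.0, 1.0, -0.022, -0.0]
force: [-0.5, -0.1, -0.1]
width: 0.0769
grasp_force: 0.0
```

servo_tool(rows=[[[0,0,0],[0,0,0],1],[[0,0,0],[0,0,0],1],[[0,0,0],[0,0,-1],1],[[0,0,0],[0,0,-3],1],[[0,0,0],[0,0,-6],1],[[0,0,0],[0,0,-9],1],[[0,0,0],[0,0,-10],1],[[0,0,0],[0,0,-10],1]])

```text
time_s: 15.5
position: [0.5284, 0.0246, 0.1618]
tool_rot: [0.0, 1.0, -0.022, 0.002]
force: [0.1, 0.7, -0.4]
width: 0.0853
grasp_force: 0.0
```

servo_tool(rows=[[[0,0,0],[0,1.5,0],1],[[0,0,0],[0.1,4.5,0],1],[[0,0,0],[0.2,7.5,0],1],[[0,0,0],[0.2,9.5,0],1],[[0,0,0],[0.2,10,0],1],[[0,0,0],[0.2,10,0],1],[[0,0,0],[0.2,10,0],1]])

```text
time_s: 16.2
position: [0.524, -0.0745, 0.1588]
tool_rot: [-0.0, 1.0, -0.022, -0.001]
force: [0.1, -0.2, 0.4]
width: 0.0855
grasp_force: 0.0
```

```bash
python3 st.py
```

```text
16.2 [ 0.52400239 -0.07454365  0.15881846] [-206.8  -49.9  158.8] [ 0.1  -0.17  0.39] [ 0.052  0.004 -0.025] [-6.800e-01 -3.552e+01 -3.148e+01 -4.000e-02 -1.000e-02 -1.000e-02] [-5.000e-04  9.997e-01 -2.240e-02 -8.000e-04] 0.08549585876811885
```

servo_tool(rows=[[[0,0,0],[0,0,2],1],[[0,0,0],[0,0,5],1],[[0,0,0],[0,0,8],1],[[0,0,0],[0,0,9.7],1],[[0,0,0],[0,0,10],1],[[0,0,0],[0,0,10],0.5],[[0,0,0],[0,0,10],-1],[[0,0,0],[0,0,10],-1]], force=40)

```text
time_s: 17.0
position: [0.5257, -0.0756, 0.0614]
tool_rot: [0.001, 1.0, -0.022, 0.001]
force: [-1.0, -0.6, 3.6]
width: 0.0591
grasp_force: 43.5
```

servo_tool(rows=[[[0,0,0],[0,0,0],-1],[[0,0,0],[0,0,0],-1],[[0,0,0],[0,0,-0.5],-1],[[0,0,0],[0,0,-1.5],-1],[[0,0,0],[0,0,-2.5],-1],[[0,0,0],[0,0,-3],-1],[[0,0,0],[0,0,-3],-1],[[0,0,0],[0,0,-3],-1]])

```text
time_s: 17.8
position: [0.5245, -0.0751, 0.0897]
tool_rot: [-0.0, 1.0, -0.022, 0.0]
force: [-0.0, 0.1, -2.5]
width: 0.0597
grasp_force: 43.6
```

servo_tool(rows=[[[0,0,0],[0,0,0],-1],[[0,0,0],[0,0,0],-1],[[0,0,0],[0,0,0],-1]])

```text
time_s: 18.1
position: [0.5243, -0.0751, 0.0893]
tool_rot: [-0.0, 1.0, -0.023, -0.0]
force: [0.0, 0.2, -1.4]
width: 0.0596
grasp_force: 43.6
```

servo_tool(rows=[[[0,0,0],[0,0,0],-1],[[0,0,0],[0,0,0],-1]])

```text
time_s: 18.3
position: [0.5245, -0.0752, 0.0896]
tool_rot: [-0.0, 1.0, -0.022, -0.0]
force: [0.8, -0.2, -1.9]
width: 0.0596
grasp_force: 43.6
```

```bash
python3 st.py
```

```text
18.3 [ 0.52448364 -0.07517365  0.08961621] [-206.3  -50.5   89.6] [ 0.78 -0.23 -1.86] [ 0.036  0.045 -0.062] [ 0.000e+00 -3.833e+01 -3.028e+01  1.000e-02 -2.000e-02  0.000e+00] [-0.000e+00  9.997e-01 -2.250e-02 -1.000e-04] 0.059601523779674044
```

servo_tool(rows=[[[0,0,0],[0,0,-0.5],-1],[[0,0,0],[0,0,-2],-1],[[0,0,0],[0,0,-4.5],-1],[[0,0,0],[0,0,-7],-1],[[0,0,0],[0,0,-9.5],-1],[[0,0,0],[0,0,-11.3],-1],[[0,0,0],[0,0,-12],-1],[[0,0,0],[0,0,-12],-1]])

```text
time_s: 19.1
position: [0.5252, -0.0754, 0.2108]
tool_rot: [0.0, 1.0, -0.022, 0.001]
force: [0.2, -0.4, -2.6]
width: 0.0593
grasp_force: 43.8
```

servo_tool(rows=[[[0,0,0],[0.7,0.2,0],-1],[[0,0,0],[2.7,0.7,0],-1],[[0,0,0],[5.5,1.5,0],-1],[[0,0,0],[8.5,2.3,0],-1],[[0,0,0],[11.5,3.1,0],-1],[[0,0,0],[13.8,3.8,0],-1],[[0,0,0],[14.6,4,0],-1],[[0,0,0],[14.6,4,0],-1]])

```text
time_s: 19.9
position: [0.6685, -0.1218, 0.2076]
tool_rot: [-0.0, 1.0, -0.023, -0.001]
force: [-0.3, 0.4, -2.6]
width: 0.0595
grasp_force: 43.9
```

```bash
python3 st.py
```

```text
19.9 [ 0.66849161 -0.12177525  0.20762847] [-60.3 -90.7 207.6] [-0.27  0.4  -2.58] [ 0.045  0.086 -0.002] [-2.500e-01 -5.157e+01 -3.548e+01  2.000e-02 -1.600e-01  1.000e-02] [-5.000e-04  9.997e-01 -2.260e-02 -1.400e-03] 0.0595400027977909
```

servo_tool(rows=[[[0,0,0],[0,0,1],-1],[[0,0,0],[0,0,2],-1],[[0,0,0],[0,0,2.8],-1],[[0,0,0],[0,0,3.2],-1],[[0,0,0],[0,0,3.4],-1],[[0,0,0],[0,0,3.5],-1],[[0,0,0],[0,0,3.5],-1],[[0,0,0],[0,0,3.5],-1]])

```text
time_s: 20.7
position: [0.6689, -0.1215, 0.1761]
tool_rot: [-0.0, 1.0, -0.022, 0.0]
force: [-4.2, 2.2, 5.2]
width: 0.0598
grasp_force: 44.6
```

```bash
python3 st.py
```

```text
20.7 [ 0.66885085 -0.12148194  0.17609517] [-60.  -90.3 176.1] [-4.24  2.19  5.24] [0.583 0.744 0.084] [ -1.17 -47.77 -32.31  -0.37  -1.56   0.1 ] [-1.000e-04  9.997e-01 -2.240e-02  5.000e-04] 0.059755080974324755
```

```bash
python3 - <<'E'
from h import *
a,_=shot('scene');
cv2.imwrite('pics/c2.png',cv2.resize(a[90:310,180:460,::-1],(784,616))[:600])
E
```

```text
(no output)
```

View pics/c2.png

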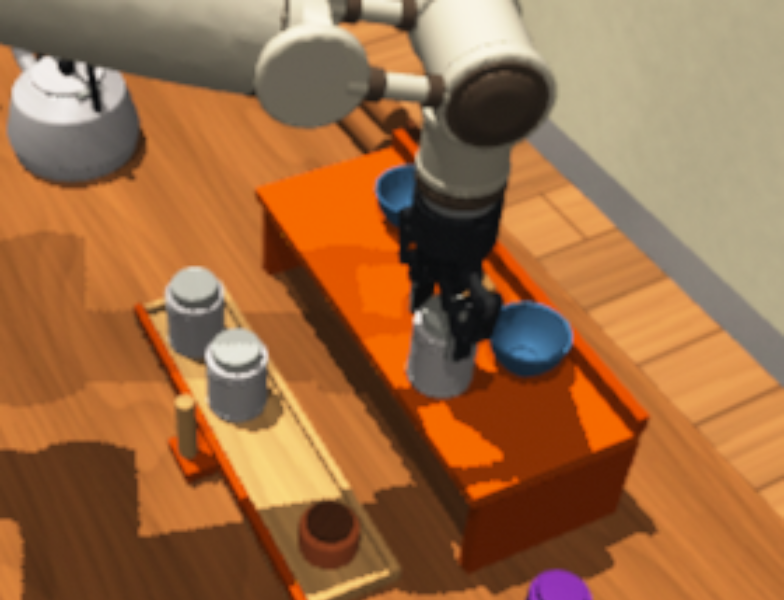

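The tin stands on the front strip, at about crop pixel (440,360), with the blue bowl close behind it. Before releasing I'll check the gap.

```bash
python3 - <<'E'
from h import *
d=np.load('top1.npy');S=sh(cloud('top',d))
m=(S[...,2]>138)&(S[...,2]<185)&(S[...,0]>-60)&(S[...,0]<66)&(np.abs(S[...,1])<200)
n,l,st,c=cv2.connectedComponentsWithStats(m.astype(np.uint8))
for i in range(1,n):
    if st[i,4]>15: X=S[l==i];print(st[i,4],X.min(0).round(),X.max(0).round())
E
```

```text
404 [-12.  74. 138.] [ 66. 150. 177.]
388 [ -12. -148.  138.] [ 65. -72. 179.]
198 [ 12. -23. 138.] [ 50.  30. 149.]
```

servo_tool(rows=[[[0,0,0],[0,0,-0.1],-1],[[0,0,0],[0,0,-0.1],0.5],[[0,0,0],[0,0,-0.1],1],[[0,0,0],[0,0,-0.1],1],[[0,0,0],[0,0,-1],1],[[0,0,0],[0,0,-3],1],[[0,0,0],[0,0,-6],1],[[0,0,0],[0,0,-9],1]])

```text
time_s: 21.55
position: [0.6685, -0.1217, 0.2661]
tool_rot: [0.0, 1.0, -0.023, -0.0]
force: [0.6, -0.9, 0.5]
width: 0.0856
grasp_force: 0.0
```

```bash
python3 - <<'E'
from h import *
import st
a,d=shot('scene');S=sh(cloud('scene',d))
for lo,hi,b in((200,216,(-110,0)),(86,104,(-265,-130))):
    m=(S[...,2]>lo)&(S[...,2]<hi)&(S[...,0]>b[0])&(S[...,0]<b[1])&(np.abs(S[...,1])<200)
    n,l,q,c=cv2.connectedComponentsWithStats(m.astype(np.uint8))
    for i in range(1,n):
        if q[i,4]>25: X=S[l==i];e=np.percentile(X,[3,97],0);print(q[i,4],np.median(X,0).round(1),e.mean(0).round(1),(e[1]-e[0]).round())
E
```

```text
21.55 [ 0.66848753 -0.12168783  0.26609803] [-60.3 -90.6 266.1] [ 0.59 -0.89  0.55] [-0.019 -0.036 -0.008] [  0.14 -48.93 -32.11  -0.    -0.47  -0.  ] [ 0.      0.9997 -0.0225 -0.    ] 0.08557748797113746
263 [-54.2 -94.9 208.6] [-52.5 -93.7 206.7] [43. 43. 11.]
189 [-207.   144.1   94.9] [-207.   146.4   93.1] [43. 45. 11.]
212 [-203.    45.5   94.6] [-202.3   46.9   92.7] [43. 44. 11.]
```

```bash
python3 - <<'E'
from h import *
a0=cv2.imread('pics/scene1.png');d0=np.load('scene1.npy');a,d=shot('scene','scene3.png')
p,dt=shot('top','top3.png')
for nm,dd,cn in(('s0',d0,'scene'),('s1',d,'scene'),('t0',np.load('top1.npy'),'top'),('t1',dt,'top')):
  S=sh(cloud(cn,dd))
  for k,lo,hi,b,y in(('bowl',150,185,(-25,66),(60,160)),('tinL',86,104,(-240,-150),(110,180)),('tinM',86,104,(-240,-150),(10,90)),('peg',80,108,(-320,-265),(-25,25)),('pot',46,64,(-250,-150),(-190,-110))):
    m=(S[...,2]>lo)&(S[...,2]<hi)&(S[...,0]>b[0])&(S[...,0]<b[1])&(S[...,1]>y[0])&(S[...,1]<y[1])
    X=S[m]
    if len(X): e=np.percentile(X,[3,97],0);print(nm,k,len(X),e.mean(0).round(1))
E
```

```text
s0 bowl 315 [ 27.5 111.5 161.8]
s0 tinL 191 [-211.9  145.1   93. ]
s0 tinM 216 [-207.9   48.1   92.7]
s0 peg 64 [-285.1   -1.9   91.2]
s0 pot 231 [-205.2 -153.7   52. ]
s1 bowl 187 [ 22.2 113.4 161.2]
s1 tinL 191 [-206.6  146.4   92.9]
s1 tinM 215 [-202.2   47.6   93.2]
s1 peg 65 [-276.8   -1.9   91.2]
s1 pot 235 [-197.1 -153.9   52.3]
t0 bowl 255 [ 26.5 112.9 162.7]
t0 tinL 225 [-212.8  148.8   94.6]
t0 tinM 227 [-208.1   50.5   94.6]
t0 peg 37 [-286.9    1.2   97. ]
t0 pot 193 [-206.8 -148.8   54.1]
t1 bowl 250 [ 26.7 113.  162.6]
t1 tinL 227 [-207.9  148.5   94. ]
t1 tinM 132 [-201.2   56.9   94.3]
t1 pot 203 [-198.9 -150.5   53.8]
```

The tray has crept about 8 mm back in, with the peg going from x −285 to −277. I'll place the middle tin, then pull the peg again before taking the last tin.

servo_tool(rows=[[[0,0,0],[-1,-1,0],1],[[0,0,0],[-4,-4,0],1],[[0,0,0],[-7,-7,0],1],[[0,0,0],[-10,-10,0],1],[[0,0,0],[-13,-13,1],1],[[0,0,0],[-14.2,-14,4],1],[[0,0,0],[-14.3,-14.1,8],1],[[0,0,0],[-14.3,-14.1,10.5],1]])

```text
time_s: 22.5
position: [0.5296, 0.0266, 0.1562]
tool_rot: [-0.0, 1.0, -0.022, -0.002]
force: [0.1, 0.7, -0.6]
width: 0.0856
grasp_force: 0.0
```

servo_tool(rows=[[[0,0,0],[0,0,2],1],[[0,0,0],[0,0,5],1],[[0,0,0],[0,0,8],1],[[0,0,0],[0,0,9.5],1],[[0,0,0],[0,0,10],1],[[0,0,0],[0,0,10],1],[[0,0,0],[0,0,10],1],[[0,0,0],[0,0,10],1]])

```text
time_s: 23.3
position: [0.5331, 0.0254, 0.061]
tool_rot: [0.0, 1.0, -0.022, 0.001]
force: [0.4, -0.1, 0.9]
width: 0.0852
grasp_force: 0.0
```

```bash
python3 st.py
```

```text
23.3 [0.53310367 0.02540222 0.06096135] [-202.1   50.3   61. ] [ 0.41 -0.07  0.86] [ 0.01   0.057 -0.002] [ 0.000e+00 -3.768e+01 -2.786e+01 -0.000e+00  1.000e-02  0.000e+00] [ 2.000e-04  9.997e-01 -2.250e-02  1.200e-03] 0.08518422612000115
```

servo_tool(rows=[[[0,0,0],[0,0,0],0.6],[[0,0,0],[0,0,0],0.4],[[0,0,0],[0,0,0],0.2],[[0,0,0],[0,0,0],-1],[[0,0,0],[0,0,0],-1],[[0,0,0],[0,0,-0.5],-1],[[0,0,0],[0,0,-1.5],-1],[[0,0,0],[0,0,-3],-1]], force=40)

```text
time_s: 24.1
position: [0.531, 0.0258, 0.0894]
tool_rot: [-0.0, 1.0, -0.022, -0.001]
force: [0.5, 0.6, -1.9]
width: 0.0596
grasp_force: 43.5
```

servo_tool(rows=[[[0,0,0],[0,0,-2],-1],[[0,0,0],[0,0,-4.5],-1],[[0,0,0],[0,0,-7],-1],[[0,0,0],[0,0,-9.5],-1],[[0,0,0],[0,0,-11.3],-1],[[0,0,0],[0,0,-12],-1],[[0,0,0],[0,0,-12],-1],[[0,0,0],[0,0,-12],-1]])

```text
time_s: 24.9
position: [0.5314, 0.0257, 0.2086]
tool_rot: [-0.0, 1.0, -0.022, -0.001]
force: [0.4, -0.0, -2.5]
width: 0.0597
grasp_force: 43.5
```

servo_tool(rows=[[[0,0,0],[0.7,0,0],-1],[[0,0,0],[2.7,0,0],-1],[[0,0,0],[5.5,0,0],-1],[[0,0,0],[8.5,0,0],-1],[[0,0,0],[11.5,0,0],-1],[[0,0,0],[13.5,0,0],-1],[[0,0,0],[14.2,0,0],-1],[[0,0,0],[14.2,0,0],-1]])

```text
time_s: 25.7
position: [0.674, 0.0191, 0.2081]
tool_rot: [-0.0, 1.0, -0.023, -0.001]
force: [-0.8, 0.0, -1.4]
width: 0.0594
grasp_force: 43.5
```

```bash
python3 st.py
```

```text
25.7 [0.67397902 0.01913939 0.2081475 ] [-61.1  50.4 208.1] [-0.77  0.02 -1.4 ] [-0.012  0.029 -0.047] [-1.200e-01 -5.046e+01 -3.484e+01  2.000e-02 -1.000e-01  1.000e-02] [-1.000e-04  9.997e-01 -2.250e-02 -1.100e-03] 0.05938913908799613
```

servo_tool(rows=[[[0,0,0],[0,0,1],-1],[[0,0,0],[0,0,2],-1],[[0,0,0],[0,0,2.7],-1],[[0,0,0],[0,0,3],-1],[[0,0,0],[0,0,3.2],-1],[[0,0,0],[0,0,3.3],-1],[[0,0,0],[0,0,3.3],-1],[[0,0,0],[0,0,3.3],-1]])

```text
time_s: 26.5
position: [0.6742, 0.0191, 0.1772]
tool_rot: [0.0, 1.0, -0.023, 0.0]
force: [-0.2, -0.4, -1.7]
width: 0.06
grasp_force: 43.6
```

servo_tool(rows=[[[0,0,0],[0,0,0],-1],[[0,0,0],[0,0,0],0.5],[[0,0,0],[0,0,0],1],[[0,0,0],[0,0,0],1],[[0,0,0],[0,0,-1],1],[[0,0,0],[0,0,-3],1],[[0,0,0],[0,0,-6],1],[[0,0,0],[0,0,-9],1]])

```text
time_s: 27.3
position: [0.6738, 0.0192, 0.2683]
tool_rot: [-0.0, 1.0, -0.022, -0.0]
force: [0.5, -0.5, -0.9]
width: 0.0855
grasp_force: 0.0
```

servo_tool(rows=[[[0,0,0],[-2,0.5,0],1],[[0,0,0],[-6,1.5,0],1],[[0,0,0],[-10,2.5,0],1],[[0,0,0],[-14,3.5,0],1],[[0,0,0],[-18,4.5,0],1],[[0,0,0],[-21,5,1],1],[[0,0,0],[-21.8,5,4],1],[[0,0,0],[-21.8,5,8],1]])

```text
time_s: 28.1
position: [0.455, -0.0217, 0.1892]
tool_rot: [0.001, 1.0, -0.023, 0.004]
force: [0.7, -0.2, 0.2]
width: 0.0855
grasp_force: 0.0
```

```bash
python3 - <<'E'
from h import *
import st
for c in('scene','top'):
  a,d=shot(c);S=sh(cloud(c,d))
  for k,lo,hi,b,y in(('shR',200,218,(-110,0),(-140,-40)),('shM',200,218,(-110,0),(0,100)),('tinL',86,104,(-240,-150),(110,180)),('peg',80,108,(-320,-265),(-25,25)),('pot',46,64,(-250,-150),(-190,-110))):
    m=(S[...,2]>lo)&(S[...,2]<hi)&(S[...,0]>b[0])&(S[...,0]<b[1])&(S[...,1]>y[0])&(S[...,1]<y[1])
    X=S[m]
    if len(X): e=np.percentile(X,[3,97],0);print(c,k,len(X),e.mean(0).round(1),np.median(X,0).round(1))
E
```

```text
28.1 [ 0.45501071 -0.02166343  0.18916165] [-2.781e+02 -2.000e-01  1.892e+02] [ 0.66 -0.21  0.16] [ 0.033 -0.021  0.038] [ 3.400e-01 -3.147e+01 -3.335e+01 -4.000e-02  1.350e+00 -3.000e-02] [ 0.0011  0.9997 -0.0228  0.0036] 0.08547589902717088
scene shR 266 [-53.  -93.4 206.4] [-54.4 -94.8 208.7]
scene shM 216 [-61.4  47.2 206.7] [-62.2  44.1 208.9]
scene tinL 22 [-204.4  149.4   94.5] [-189.1  147.1   93.9]
scene peg 62 [-276.7   -0.9   91.6] [-278.1   -4.4   96.5]
scene pot 225 [-197.4 -154.4   52.3] [-197.5 -154.8   54.3]
top shR 252 [-53.8 -90.1 207.9] [-55.2 -90.1 209.5]
top shM 247 [-62.1  48.9 209.1] [-62.5  49.9 209.6]
top tinL 227 [-207.4  148.6   94.2] [-208.2  149.1   95.7]
top pot 195 [-199.4 -150.    53.6] [-198.6 -149.    54.6]
```

servo_tool(rows=[[[0,0,0],[0,0,2],1],[[0,0,0],[0,0,5],1],[[0,0,0],[0,0,8],1],[[0,0,0],[0,0,9.8],1],[[0,0,0],[0,0,10],1],[[0,0,0],[0,0,10],0.4],[[0,0,0],[0,0,10],-0.2],[[0,0,0],[0,0,10],-1]], force=30)

```text
time_s: 29.0
position: [0.4553, -0.0214, 0.0885]
tool_rot: [0.0, 1.0, -0.022, 0.002]
force: [0.1, 0.2, -0.6]
width: 0.0441
grasp_force: 0.0
```

servo_tool(rows=[[[0,0,0],[0,0,0],-1],[[0,0,0],[0,0,0],-1],[[0,0,0],[-0.3,0,0],-1],[[0,0,0],[-0.6,0,0],-1],[[0,0,0],[-0.9,0,0],-1],[[0,0,0],[-1.1,0,0],-1],[[0,0,0],[-1.2,0,0],-1],[[0,0,0],[-1.2,0,0],-1]])

```text
time_s: 29.8
position: [0.446, -0.021, 0.0878]
tool_rot: [0.0, 1.0, -0.023, 0.006]
force: [15.8, -0.5, -8.3]
width: 0.018
grasp_force: 29.6
```

```bash
python3 st.py
```

```text
29.8 [ 0.44596629 -0.02100732  0.08775922] [-2.871e+02  1.000e-01  8.780e+01] [15.77 -0.54 -8.31] [-0.071 -2.637  0.004] [-2.600e-01 -2.828e+01 -2.338e+01 -1.220e+00  4.430e+00  1.000e-02] [ 5.000e-04  9.997e-01 -2.310e-02  5.600e-03] 0.018024435169443114
```

servo_tool(rows=[[[0,0,0],[0.1,0,0],-1],[[0,0,0],[0.1,0,0],-0.5],[[0,0,0],[0.1,0,0],0],[[0,0,0],[0.1,0,0],0.6],[[0,0,0],[0.1,0,0],1],[[0,0,0],[0.1,0,-1],1],[[0,0,0],[0.1,0,-4],1],[[0,0,0],[0.1,0,-8],1]])

```text
time_s: 30.6
position: [0.4412, -0.0199, 0.1665]
tool_rot: [-0.001, 1.0, -0.023, -0.002]
force: [0.5, -0.6, 0.2]
width: 0.085
grasp_force: 0.0
```

servo_tool(rows=[[[0,0,0],[0,0,-2],1],[[0,0,0],[0,-1,-4],1],[[0,0,0],[1,-4,-5],1],[[0,0,0],[3,-7.5,-5],1],[[0,0,0],[5,-11,-4],1],[[0,0,0],[7,-14,-2],1],[[0,0,0],[7.2,-14.8,0],1],[[0,0,0],[7.2,-14.8,1],1]])

```text
time_s: 31.4
position: [0.5207, 0.1253, 0.1553]
tool_rot: [-0.0, 1.0, -0.021, -0.001]
force: [0.3, -0.5, -0.7]
width: 0.0853
grasp_force: 0.0
```

```bash
python3 - <<'E'
from h import *
import st
for c in('scene','top'):
  a,d=shot(c);S=sh(cloud(c,d))
  for k,lo,hi,b,y in(('tinL',86,104,(-250,-150),(110,180)),('peg',80,108,(-320,-265),(-25,25)),('pot',46,64,(-250,-150),(-190,-110))):
    m=(S[...,2]>lo)&(S[...,2]<hi)&(S[...,0]>b[0])&(S[...,0]<b[1])&(S[...,1]>y[0])&(S[...,1]<y[1])
    X=S[m]
    if len(X): e=np.percentile(X,[3,97],0);print(c,k,len(X),e.mean(0).round(1),np.median(X,0).round(1))
E
```

```text
31.4 [0.52069327 0.12533739 0.15527587] [-219.   149.6  155.3] [ 0.32 -0.46 -0.69] [ 0.022  0.013 -0.024] [  0.88 -36.93 -32.7    0.13  -0.05   0.12] [-0.      0.9998 -0.0214 -0.0014] 0.08533971137796144
scene tinL 193 [-215.1  145.7   92.8] [-215.8  143.1   94.7]
scene peg 65 [-285.3   -0.6   90.8] [-285.9   -4.    96.4]
scene pot 229 [-204.8 -154.4   52.3] [-205.8 -155.6   54.5]
top tinL 13 [-238.1  153.6   94.2] [-236.7  154.3   94.6]
top peg 37 [-287.1    1.2   98.5] [-287.4    1.2   99.5]
top pot 208 [-206.9 -150.5   53.9] [-207.2 -149.    53.9]
```

servo_tool(rows=[[[0,0,0],[0.2,0.1,2],1],[[0,0,0],[0.2,0.1,5],1],[[0,0,0],[0.2,0.1,8],1],[[0,0,0],[0.2,0.1,9.2],1],[[0,0,0],[0.2,0.1,9.6],1],[[0,0,0],[0.2,0.1,9.6],1],[[0,0,0],[0.2,0.1,9.6],1],[[0,0,0],[0.2,0.1,9.6],1]], force=40)

```text
time_s: 32.3
position: [0.5247, 0.123, 0.0623]
tool_rot: [-0.0, 1.0, -0.023, 0.001]
force: [0.4, -0.4, -0.7]
width: 0.0853
grasp_force: 0.0
```

servo_tool(rows=[[[0,0,0],[0,0,0],0.6],[[0,0,0],[0,0,0],0.4],[[0,0,0],[0,0,0],0.2],[[0,0,0],[0,0,0],-1],[[0,0,0],[0,0,0],-1],[[0,0,0],[0,0,-0.5],-1],[[0,0,0],[0,0,-1.5],-1],[[0,0,0],[0,0,-3],-1]])

```text
time_s: 33.1
position: [0.522, 0.123, 0.0902]
tool_rot: [0.0, 1.0, -0.022, -0.002]
force: [1.1, 0.4, -4.2]
width: 0.0602
grasp_force: 44.4
```

servo_tool(rows=[[[0,0,0],[0,0,-2],-1],[[0,0,0],[0,0,-4.5],-1],[[0,0,0],[0,0,-7.5],-1],[[0,0,0],[0,0,-10.5],-1],[[0,0,0],[0,0,-13.5],-1],[[0,0,0],[0,0,-16.5],-1],[[0,0,0],[0,0,-19],-1],[[0,0,0],[0,0,-20.5],-1]])

```text
time_s: 33.9
position: [0.5241, 0.123, 0.2991]
tool_rot: [-0.0, 1.0, -0.023, 0.002]
force: [-0.0, 0.1, -3.7]
width: 0.0603
grasp_force: 44.4
```

servo_tool(rows=[[[0,0,0],[0,0,-1],-1],[[0,0,0],[0,0,-1.5],-1],[[0,0,0],[0,0,-1.5],-1],[[0,0,0],[0,0,-1.5],-1],[[0,0,0],[0,0,-1.5],-1],[[0,0,0],[0,0,-1.5],-1],[[0,0,0],[0,0,-1.5],-1],[[0,0,0],[0,0,-1.5],-1]])

```text
time_s: 34.7
position: [0.5234, 0.1231, 0.3105]
tool_rot: [0.0, 1.0, -0.022, -0.0]
force: [-0.4, 0.9, -4.2]
width: 0.0604
grasp_force: 44.4
```

```bash
python3 - <<'E'
from h import *
import st
for c in('scene','top'):
  a,d=shot(c,c+'9.png');S=sh(cloud(c,d))
  for k,lo,hi,b,y in(('shR',200,218,(-110,0),(-140,-40)),('shM',200,218,(-110,0),(0,100)),('peg',80,108,(-320,-265),(-25,25)),('pot',46,64,(-250,-150),(-190,-110))):
    m=(S[...,2]>lo)&(S[...,2]<hi)&(S[...,0]>b[0])&(S[...,0]<b[1])&(S[...,1]>y[0])&(S[...,1]<y[1])
    X=S[m]
    if len(X): e=np.percentile(X,[3,97],0);print(c,k,len(X),e.mean(0).round(1),np.median(X,0).round(1))
E
```

```text
34.7 [0.52339024 0.12306871 0.31050007] [-216.2  147.5  310.5] [-0.38  0.91 -4.23] [0.02  0.041 0.025] [ -0.   -37.05 -36.31   0.    -0.    -0.  ] [ 0.000e+00  9.997e-01 -2.250e-02 -2.000e-04] 0.060410172968303075
scene shR 261 [-52.7 -93.4 206.7] [-53.7 -94.9 208.8]
scene shM 214 [-61.   47.2 206.5] [-62.1  45.4 208.6]
scene peg 66 [-285.1   -1.1   91.9] [-286.5   -4.3   95.9]
scene pot 221 [-205.1 -153.4   52.1] [-205.1 -155.6   54. ]
top shR 254 [-54.3 -90.1 208.3] [-54.9 -90.  209.8]
top shM 259 [-62.9  50.3 207.9] [-62.7  50.3 209.7]
top peg 36 [-287.1    1.3   97.1] [-287.2    1.3   98.6]
top pot 200 [-205.9 -150.3   53.9] [-205.9 -150.    54.9]
```

View pics/scene9.png

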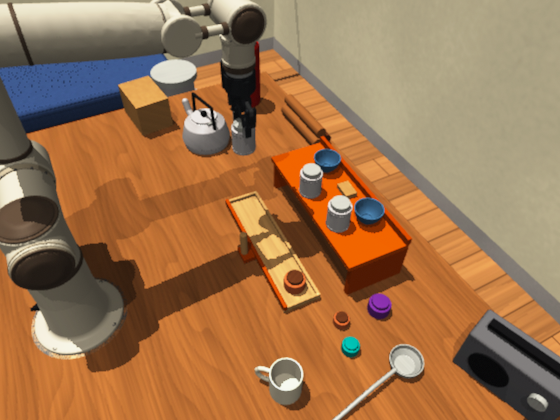

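The held tin is at about (243,135), with two tins upright on the shelf at (311,180) and (340,213). The tray is fully out with the pot at (295,280), and nothing else has moved. The held tin weighs about 4.1 N and the other two about 2 N each. Its underside is about 13 cm above the board, so I'm handing in.

```bash
python3 -c "
from rig import robot
print(robot.hand_in())"
```

```text
the job is handed in; nothing more can be done
None
```

I handed the job in: the heaviest tin (about 0.4 kg, the others about 0.2 kg each) is held upright about 13 cm above the shelf board, the two lighter tins stand on the board, and the salt pot is in the tray, which is fully out after a second pull because it had crept in about 8 mm.

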